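# Park the keeper bar and draw the scrub brush out from under the box cover

## Task

The bamboo scrub brush is shut in the blue soaking box by an aluminium keeper bar: first lay the bar into both forks of the clip rack, centred, and let it go. Then tilt the brush and draw it head first out through the box's opening, so that its handle comes out from under the fixed cover, and finish while still holding the whole brush still in the air, every part of it at least 15 cm above the tiles. Leave the jar, jug and pod box where they stand.

Things in the scene. Friction and masses are not known exactly. Their poses are not given: they have to be found in the camera images.
- soak_box: Blue plastic soaking box with a white cover over its rear (-y) part, fixed to the sill. Outside 130 mm along x, 280 mm along y; walls 5 mm, floor 6 mm thick. Origin: centre of its underside, z up. Side and rear walls 64 mm high. Open above from y = -15 to +135 mm, 120 mm wide inside. An inside cross rib at y = -24 to -16 mm, top 23 mm high, carries the brush handle.
- lip (a point): Middle of the top of the box's low +y end wall, the lip, 46 mm high (box frame: x 0, y 137.5 mm), 5 mm thick. The brush head passes out over it.
- cover_edge (a point): Middle of the front edge of the box's fixed white cover, on its top face (box frame: x 0, y -15, z 64 mm). The cover is 4 mm thick (underside 60 mm above the sill) and closes the box from here to its rear wall, y = -140 mm. The opening lies on the +y side. A small grey latch at the rear edge rises to 68 mm.
- brush: Loose bamboo scrub brush, 100 g, 232 mm long along its x (+x to the head, +z up, bristles to -z). Origin on the handle axis at the bare neck. Handle 18 mm wide (y), 14 mm thick, x = -139 to +33 mm; head 46 mm wide, 14 mm thick, x = 33 to 93 mm; stiff bristles below it to z = -24 mm. Starts level in the box, origin 30 mm above the sill, head to the lip. Centre of mass x = 12 mm.
- brush_head_end (a point): Middle of the brush's head end, on the handle axis (x = +93 mm in the brush frame).
- brush_tail_end (a point): Tail end of the brush handle, on its axis (x = -139 mm in the brush frame). At the start about 95 mm of handle is under the cover and the head is 5 to 20 mm short of the lip, so the brush comes out only with its head raised (18 degrees is enough) while the tail stays low inside.
- bar: Loose aluminium keeper bar, 14 mm round, 70 g, with orange end caps 20 mm in diameter; 170 mm over all, caps the last 12 mm at each end. Along its own x, origin at its centre. Starts lying across the box above the brush, parallel to the box's x at y = 60 mm, in two notches (18 mm wide, 6 mm deep) in the side walls, its centre 65 mm above the sill.
- rack: Small aluminium clip rack fixed to the sill. Base 150 mm along x, 70 mm along y, 8 mm thick; origin: centre of its underside, z up. Two upright V forks, each 12 mm wide, at x = -45 and +45 mm, 78 mm free between them; V sides at 45 degrees, V bottom 55 mm, tips 75 mm high, mouth 40 mm wide. The bar lies in both forks along the rack's x, either way round.
- rack_seat (a point): Where the centre of the bar lies when it is seated in both forks (rack frame: x 0, y 0, z 65 mm).
- jar: Amber glass jar with a white lid, 76 mm diameter, 100 mm tall, loose; origin: centre of its underside. Not to be disturbed.
- jug: Red plastic measuring jug, 88 mm diameter at the rim, 105 mm tall, with a handle, loose; origin: centre of its underside. Not to be disturbed.
- pod_box: White pod box with a green lid and a grey snap latch, 94 x 134 x 69 mm tall, loose; origin: centre of its underside. Not to be disturbed.
Mind the look-alikes: they are no part of the job. Of the things shaped like the bar, the aluminium one is meant.

How it is judged (in metres and radians):
On the way, in this order (a step that is already met when the one before it is completed fails the run):
1. the keeper bar lies in both forks of the rack, let go (x of bar in the frame of rack between -0.02 and 0.02 m and y of bar in the frame of rack between -0.006 and 0.006 m and z of bar in the frame of rack between 0.058 and 0.072 m and angle between the x axis of bar and the x axis of rack, either way round below 0.1 rad and contact force between the fingers and bar below 0.2 N), for 0.2 s.
2. the brush is tilted, its head raised through the opening while its tail is still under the cover (height (world z) of brush_head_end above 0.065 m and y of brush_tail_end in the frame of soak_box below -0.03 m and z of brush_tail_end in the frame of soak_box below 0.06 m), for 0.05 s.
At the end, for the whole second after the job is handed in: The bar lies released in both rack forks (within 20 mm of centred along it, 6 mm across, 7 mm in height, 0.1 rad), and the brush is held in the fingers, still, touching nothing else, with both its head end and its tail end (on the handle axis) more than 150 mm above the sill (all of step 1 and height (world z) of each of brush_head_end, brush_tail_end above 0.15 m and contact force between the fingers and brush above 1 N and linear speed of brush below 0.05 m/s and angular speed of brush below 0.3 rad/s and contact force between brush and soak_box below 0.05 N and contact force between brush and rack below 0.05 N and contact force between brush and bar below 0.05 N and contact force between brush and jar below 0.05 N and contact force between brush and jug below 0.05 N and contact force between brush and pod_box below 0.05 N); the arm keeps its last pose, push and grip.
It fails at once if the jar is moved more than 30 mm or tipped (distance of jar from where it was at the start of the episode above 0.03 m or angle between jar's own z axis and vertical above 0.35 rad).
It fails at once if the jug is moved more than 30 mm or tipped (distance of jug from where it was at the start of the episode above 0.03 m or angle between jug's own z axis and vertical above 0.35 rad).
It fails at once if the pod_box is moved more than 30 mm or tipped (distance of pod_box from where it was at the start of the episode above 0.03 m or angle between pod_box's own z axis and vertical above 0.35 rad).
It also fails if it takes over 54 s, if anything falls off the work surface, if the arm or the gripper's body presses on something with over 40 N, if the wrist force passes 120 N, or if a joint passes its speed limit or range.

## Robot

A 6-joint arm with a two-finger parallel gripper is mounted at the origin on the work surface. World frame = base frame: x ahead of the robot, y to its left, z up, the work surface at z = 0. Lengths are in m, angles in degrees, forces in N, time in s.
With the tool pointing down it reaches from about 0.25 to 0.725 m from the base axis. Payload 9.7 kg.
Tool frame: the origin (TCP) lies midway between the tips of the shut fingers; the grasp point (between the pads) lies 19 mm behind it (bot.hold_point_z is the distance from the TCP to the grasp point, in m); z points along the fingers, y is the line along which they close (so a half turn about z gives the same grasp; the last joint's range is limited). The gripper opens to 85 mm and grips with 20 to 120 N. Pads are 22 mm wide; open, the fingers measure 114 mm over their backs; the gripper's body (76 mm by 85 mm) begins 54 mm behind the grasp point. The pads swing forward as they close: fully open they stand 13 mm farther back than shut.
Start: joints at [0, 4.979, 10.078, 95.1, 0, 90], TCP at [0.55, -0, 0.231] pointing down, gripper open.
Joint ranges: [-179.16, 179.16], [-48.56, 103.87], [-65.8, 70.77], [-126.05, 130.52], [-82.76, 87.17], [-180, 180]. Speed limits (degrees/s): [127.2, 127.2, 147.25, 180, 180, 180].

## Interface

Orientations are given as [roll, pitch, yaw] about the fixed x, y, z axes, in that order (R = Rz(yaw) Ry(pitch) Rx(roll)).
In Python, from workcell import bot gives the robot as it stands.
- The arm moves only by the tool play_rows, never from a script. Its argument "steps" is a list that holds one entry, the list of rows, each a list of 4 numbers: the shift along the tool's x, y, z in m, then the turn about the tool's z in rad. In form: [[[tx, ty, tz, yaw], ...]]. A call has exactly 5 rows; each row shifts and turns the commanded pose from where the row before left it, along the tool's axes as they then stand; what a row does not reach is not made up. A row lasts 1/12 s, in which the tool goes at most 41.7 mm and 7.16 degrees, less where a joint would pass 70% of its speed; a pose out of reach is approached as far as the arm can. A call is refused whole if a number of a shift passes 0.0417 or a number of a turn 0.125, either way. A call with a gripper value outside its range is refused whole. "gripper" is the finger opening in m, from 0 to 0.0854, set as the call begins (left out, the last holds). The fingers move at their own pace and stop on an object; "squeeze" is the grip in N (left out, the last holds). Time passes only in rows, so rows that do not move let the fingers close, or fill a call up. It gives the time, the measured TCP pose, the force, the opening and the grip force at its end, in the units of the state.
- bot.get_obs(): the state, without advancing time (a new reading comes with each control period).
- bot.camera(name): name is "scene" or "side" or "wrist"; returns a dict with "img" (400x640x3 uint8, blue, green, red), "vfov" (degrees; the focal length in pixels is half the picture's height over the tangent of half this angle, whatever the lens; pixels are square), "cx", "cy" (the principal point, pixels), "xyz" and "attitude" of the camera in the world. Camera axes: x right, y down, z forward; pixel columns grow to the right and rows downward; lengths in m; the calibration is good to about 2 mm. The wrist camera is an equidistant fisheye: a pixel r from the principal point sees the ray r / f radians off the axis. A picture is of the moment at which its call begins. There is no depth.
- bot.job_done(): hands the job in; it is judged then, once.
The state is a dict: "time": time; "q": joint angles; "qd": joint speeds; "joint_efforts": joint torques, N m; "ee_pos": TCP position; "tcp_rot": TCP orientation; "wrist_force": force on the tool from outside, world axes, zero at the start; "torque": the same for the moment, N m; "opening": finger opening in m; "grasp_force": force on a finger pad.
Only numpy, scipy, OpenCV 4.12 (cv2) and the standard library are available. Lean on these libraries where they do the work, as an engineer would, in place of code of your own. Each camera call takes 0.05 s, during which the arm holds its last target. There are 200 camera calls.

## Working session

There is one attempt and no reset: what is moved stays moved. The work goes in short steps, Python scripts to look and compute and a tool call to move; the robot and the scene stay as the last step left them, time stands still between calls to the robot, and variables do not carry over. Pictures are saved under pics/ and viewed, at most 10 in all, crops included, and the job is handed in when it is done.

Besides the shell and the picture viewer there is one more tool, called as a command line: name --argument value ..., lists and objects as JSON in quotes. play_rows: Moves the arm, as the interface text tells. Its arguments: {"type":"object","properties":{"steps":{"type":"array","items":{"type":"array","items":{"type":"array","items":{"type":"number"}}}},"gripper":{"type":"number"},"squeeze":{"type":"number"}},"required":["steps"]}

```bash
mkdir -p pics; cat > h.py <<'E'
import numpy as np, cv2
from scipy.spatial.transform import Rotation as R
from workcell import bot
def cam(n):
    c=bot.camera(n); c['f']=c['img'].shape[0]/2/np.tan(np.radians(c['vfov'])/2); c['name']=n
    c['R']=R.from_euler('xyz',c['attitude'],degrees=True).as_matrix(); return c
def ray(c,u,v):
    a=np.array([(u-c['cx'])/c['f'],(v-c['cy'])/c['f']])
    if c['name']=='wrist':
        r=np.hypot(*a); d=np.array([*(a/r*np.sin(r) if r>0 else a),np.cos(r)])
    else: d=np.array([*a,1.])
    return c['R']@d
def onz(c,u,v,z):
    d=ray(c,u,v); o=np.array(c['xyz']); return o+d*(z-o[2])/d[2]
def proj(c,p):
    d=c['R'].T@(np.array(p)-np.array(c['xyz']))
    if c['name']=='wrist':
        t=np.arctan2(np.hypot(d[0],d[1]),d[2]); k=t*c['f']/np.hypot(d[0],d[1]); return d[0]*k+c['cx'],d[1]*k+c['cy']
    return d[0]/d[2]*c['f']+c['cx'],d[1]/d[2]*c['f']+c['cy']
E
python3 - <<'E'
from h import *
for n in ['scene','side','wrist']:
    c=cam(n); cv2.imwrite(f'pics/{n}0.png',c['img']); print(n,c['xyz'],c['attitude'],c['vfov'],c['cx'],c['cy'])
print(bot.get_obs())
E
```

```text
scene [1.01800548 0.45900622 1.06133435] [-146.60435352    0.51167203  129.25997026] 49.392569144459394 324.32378489775175 192.3399463319907
side [ 0.42379577 -0.80033276  0.63584782] [-122.39207791    1.17158279   -7.10748064] 54.209341123778515 325.6367767382451 196.7573695936571
wrist [0.54988129 0.06704269 0.37345274] [ 1.64613374e+02 -1.50958727e-02 -4.62168368e-02] 65.70646984690485 321.00579564506216 202.2395576541948
{'time': 0.15, 'q': array([-4.36912285e-05,  5.00460846e+00,  1.00471341e+01,  9.50989256e+01,
       -7.38932834e-04,  8.99986799e+01]), 'qd': array([-0.07148308, -0.12615735,  0.15995814,  0.01537423,  0.02148891,
        0.02567151]), 'joint_efforts': array([-3.04631758e-03, -5.20762289e+01,  4.65044117e+01,  1.38444663e-02,
       -2.16874664e-04, -1.82086734e-05]), 'ee_pos': array([ 5.49844294e-01, -4.09487806e-06,  2.30758919e-01]), 'tcp_rot': array([-1.79943600e+02,  7.37632979e-04,  9.00012772e+01]), 'wrist_force': array([ 0.07200037, -0.40652555,  0.04993988]), 'torque': array([-0.02501206, -0.00748839, -0.03711774]), 'grasp_force': 0.0, 'opening': 0.08558867332717572}
```

View pics/scene0.png

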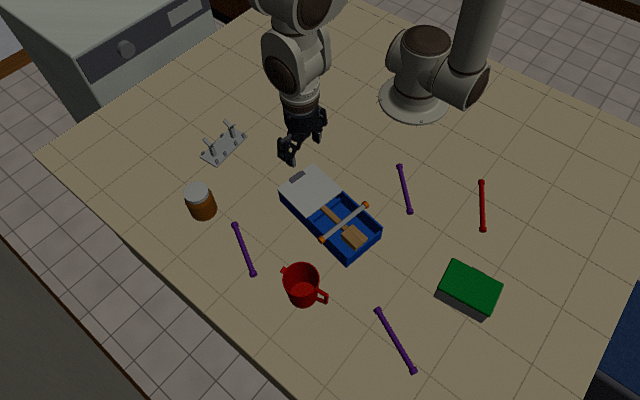

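View pics/wrist0.png

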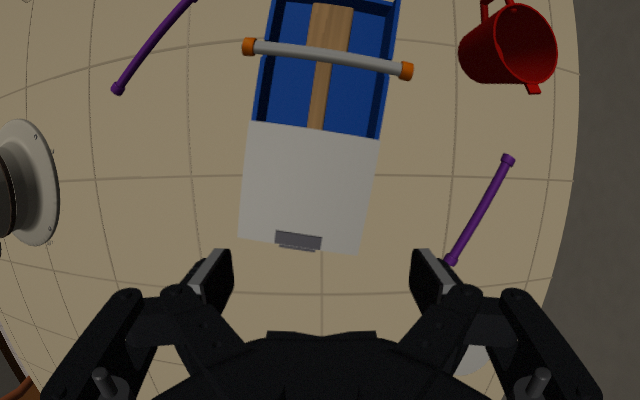

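Scene picture, bar-like things: grey with orange caps on the box (343,222); purple at (404,189), (244,249), (396,340); red at (482,205). The one on the box is bare aluminium with orange caps and lies across the brush, so it fits. The rack is at (222,145), cover towards the robot's right, lip at about (363,248). I'll confirm in enlarged crops.

```bash
python3 - <<'E'
from h import *
s=cv2.imread('pics/scene0.png'); d=cv2.imread('pics/side0.png')
a=cv2.resize(s[110:270,190:390],None,fx=4,fy=4,interpolation=cv2.INTER_CUBIC)
a=cv2.convertScaleAbs(a,alpha=1.6)[:600]
cv2.imwrite('pics/sc.png',a); cv2.imwrite('pics/sd.png',cv2.convertScaleAbs(d,alpha=1.5))
for n in ['scene','side','wrist']:
    im=cv2.imread(f'pics/{n}0.png'); h=cv2.cvtColor(im,cv2.COLOR_BGR2HSV)
    m=cv2.inRange(h,(8,150,110),(18,255,255)); k,l,st,ce=cv2.connectedComponentsWithStats(m)
    print(n,[(ce[i].round(1).tolist(),int(st[i,4])) for i in range(1,k) if st[i,4]>12])
E
```

```text
scene [([366.2, 203.9], 15), ([321.9, 239.1], 18)]
side []
wrist [([247.7, 42.2], 105), ([407.8, 67.0], 111)]
```

View pics/sc.png

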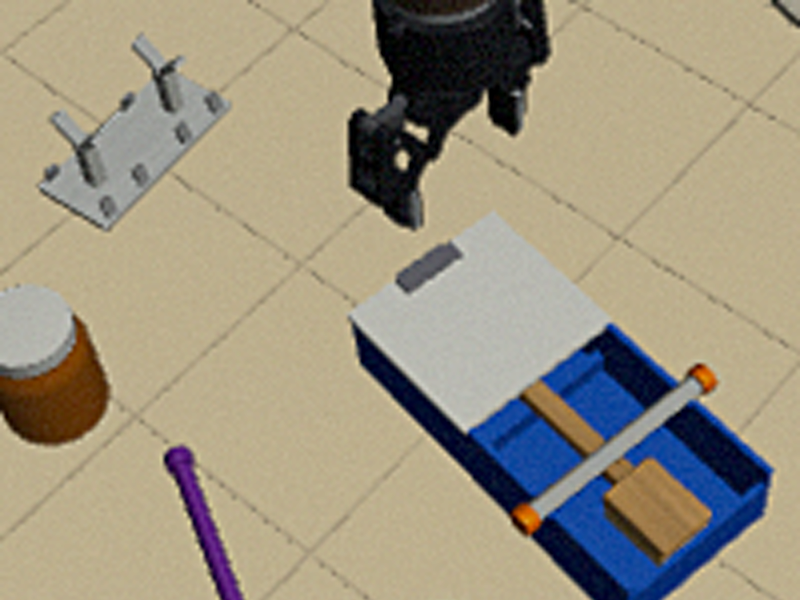

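View pics/sd.png

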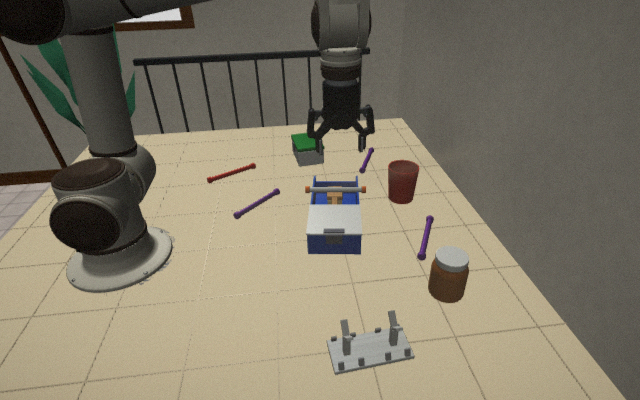

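The scene crop confirms the aluminium bar with orange caps in the box's notches, head beyond it. The side view shows the rack (370,345) and the jar (449,273). Next I cast rays for the bar, box and rack.

```bash
python3 - <<'E'
from h import *
C={n:cam(n) for n in ['scene','side','wrist']}
for n,pts in [('scene',[(366.2,203.9),(321.9,239.1)]),('wrist',[(247.7,42.2),(407.8,67.0)])]:
    p=[onz(C[n],*q,.065) for q in pts]; v=p[1]-p[0]
    print(n,[x.round(4) for x in p],'mid',((p[0]+p[1])/2).round(4),np.linalg.norm(v[:2]).round(4),np.degrees(np.arctan2(v[1],v[0])).round(2))
print('cover wrist z.064',[onz(C['wrist'],*q,.064)[:2].round(4) for q in [(251,122),(379,139),(359,254),(238,238)]])
def crop(u,v): return 190+(u+.5)/4-.5,110+(v+.5)/4-.5
print('rack base scene',[onz(C['scene'],*crop(*q),.008)[:2].round(4) for q in [(40,187),(107,229),(230,103)]])
print('fork tips scene .075',[onz(C['scene'],*crop(*q),.075)[:2].round(4) for q in [(57,116),(101,148),(138,40),(180,62)]])
print('rack base side',[onz(C['side'],*q,.008)[:2].round(4) for q in [(327,347),(338,369),(413,356),(404,334)]])
print('jar lid',onz(C['scene'],*crop(32,322),.1)[:2].round(4), onz(C['side'],452,254,.1)[:2].round(4))
im=C['side']['img']; cv2.imwrite('pics/rk.png',cv2.convertScaleAbs(cv2.resize(im[300:380,310:430],None,fx=6,fy=6,interpolation=cv2.INTER_CUBIC),alpha=1.7))
E
```

```text
scene [array([0.473 , 0.1478, 0.065 ]), array([0.6301, 0.1224, 0.065 ])] mid [0.5515 0.1351 0.065 ] 0.1591 -9.18
wrist [array([0.4768, 0.1484, 0.065 ]), array([0.6375, 0.123 , 0.065 ])] mid [0.5571 0.1357 0.065 ] 0.1627 -8.99
cover wrist z.064 [array([0.4798, 0.0655]), array([0.6085, 0.0478]), array([ 0.592 , -0.0775]), array([ 0.4584, -0.059 ])]
rack base scene [array([ 0.6248, -0.3703]), array([ 0.62  , -0.3003]), array([ 0.4725, -0.3163])]
fork tips scene .075 [array([ 0.5968, -0.3582]), array([ 0.5973, -0.3101]), array([ 0.5064, -0.3668]), array([ 0.502 , -0.3254])]
rack base side [array([ 0.4712, -0.3367]), array([ 0.4848, -0.3843]), array([ 0.6236, -0.3772]), array([ 0.6215, -0.3284])]
jar lid [ 0.7394 -0.2159] [ 0.7475 -0.2196]
```

View pics/rk.png

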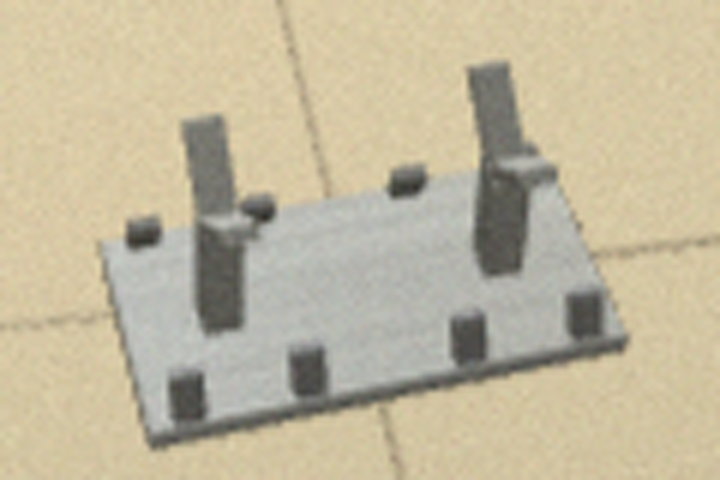

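The rack crop shows both forks clear, with base corners at crop (105,245), (152,438), (628,340) and (545,165). The rack centre is near (0.548,-0.343) with a yaw of about 6°. The bar is at (0.556,0.1355) with a yaw of -9°. I'll move above the bar.

play_rows --steps '[[[0.027,0.0012,0,0],[0.027,0.0012,0,0],[0.027,0.0012,0,0],[0.027,0.0012,0,0],[0.027,0.0012,0,0]]]'

```text
time: 0.72
ee_pos: [0.5559, 0.1362, 0.2312]
tcp_rot: [-180.0, 0.0, 90.0]
wrist_force: [0.7, -1.2, -0.6]
opening: 0.0853
grasp_force: 0.0
```

play_rows --steps '[[[0,0,0.01,-0.12],[0,0,0.01,-0.12],[0,0,0.01,-0.12],[0,0,0.01,-0.12],[0,0,0.01,-0.12]]]'

```text
time: 1.13
ee_pos: [0.5559, 0.1351, 0.1807]
tcp_rot: [-180.0, -0.0, 124.7]
wrist_force: [-0.9, -0.6, 0.2]
opening: 0.0851
grasp_force: 0.0
```

```bash
python3 -c "
from workcell import bot
o=bot.get_obs();print(o['q'],o['ee_pos'],o['tcp_rot'])"
```

```text
[ 1.36618792e+01  7.27520915e+00  6.96214667e+00  8.96971177e+01
 -7.89799747e-04  6.89291691e+01] [0.55592661 0.13512446 0.18068269] [-1.79990217e+02 -2.92301373e-03  1.24732710e+02]
```

play_rows --steps '[[[0,0,0,-0.12],[0,0,0,-0.12],[0,0,0,-0.12],[0,0,0,-0.12],[0,0,0,-0.12]]]'

```text
time: 1.55
ee_pos: [0.556, 0.135, 0.1811]
tcp_rot: [-180.0, -0.0, 159.1]
wrist_force: [0.5, 0.1, -0.6]
opening: 0.0852
grasp_force: 0.0
```

play_rows --steps '[[[0,0,0,-0.07],[0,0,0,-0.07],[0,0,0,-0.068],[0,0,0,0],[0,0,0,0]]]'

```text
time: 1.97
ee_pos: [0.556, 0.135, 0.1812]
tcp_rot: [-180.0, -0.0, 170.6]
wrist_force: [0.1, 0.8, 0.0]
opening: 0.0856
grasp_force: 0.0
```

```bash
python3 - <<'E'
from h import *
c=cam('wrist'); cv2.imwrite('pics/w1.png',c['img']); o=bot.get_obs(); print(o['ee_pos'],o['tcp_rot'])
h=cv2.cvtColor(c['img'],cv2.COLOR_BGR2HSV); m=cv2.inRange(h,(8,150,110),(18,255,255)); k,l,st,ce=cv2.connectedComponentsWithStats(m)
for i in range(1,k):
    if st[i,4]>40: print(ce[i].round(1),st[i],onz(c,*ce[i],.065).round(4))
E
```

```text
[0.5559776  0.13498845 0.18124279] [-1.79996873e+02 -3.91495358e-03  1.70534622e+02]
[318.7 105.4] [310  98  18  15 243] [0.4784 0.1459 0.065 ]
[320.3 282.2] [312 274  17  15 166] [0.6386 0.1204 0.065 ]
```

View pics/w1.png

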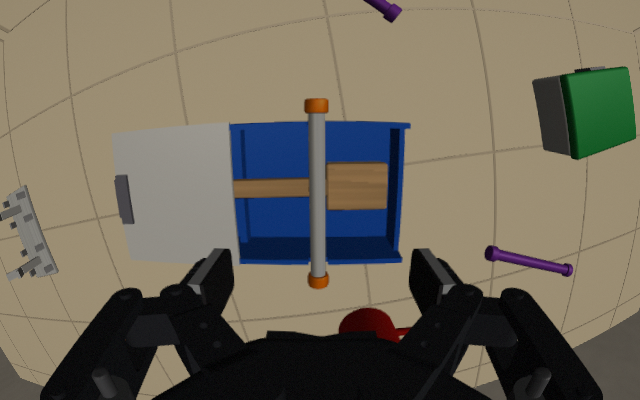

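The bar runs vertically in the wrist view, caps at (319,105) and (320,282), with the brush head at (357,187). The bar centre is (0.5585,0.133). Descending to grip.

play_rows --steps '[[[-0.0028,-0.0014,0.03,0],[0,0,0.03,0],[0,0,0.03,0],[0,0,0.025,0],[0,0,0.018,0]]]'

```text
time: 2.43
ee_pos: [0.5575, 0.1329, 0.0456]
tcp_rot: [-179.9, -0.1, 170.5]
wrist_force: [-0.3, 0.7, 1.3]
opening: 0.0854
grasp_force: 0.0
```

play_rows --steps '[[[0,0,0,0],[0,0,0,0],[0,0,0,0],[0,0,0,0],[0,0,0,0]]]' --gripper 0 --squeeze 50

```text
time: 2.85
ee_pos: [0.5594, 0.1334, 0.0499]
tcp_rot: [179.9, 0.1, 170.7]
wrist_force: [-0.0, -0.7, -0.3]
opening: 0.0253
grasp_force: 0.0
```

play_rows --steps '[[[0,0,0,0],[0,0,0,0],[0,0,0,0],[0,0,0,0],[0,0,0,0]]]'

```text
time: 3.27
ee_pos: [0.5592, 0.1332, 0.0496]
tcp_rot: [180.0, 0.1, 170.7]
wrist_force: [-0.6, -0.9, 6.4]
opening: 0.0119
grasp_force: 48.7
```

play_rows --steps '[[[0,0,-0.03,0],[0,0,-0.035,0],[0,0,-0.035,0],[0,0,-0.03,0],[0,0,-0.01,0]]]'

```text
time: 3.68
ee_pos: [0.5597, 0.1335, 0.1935]
tcp_rot: [179.9, 0.3, 170.7]
wrist_force: [1.3, -0.2, -0.2]
opening: 0.0123
grasp_force: 49.1
```

play_rows --steps '[[[-0.0055,-0.039,0,0],[-0.0055,-0.039,0,0],[-0.0055,-0.039,0,0],[-0.0055,-0.039,0,0],[-0.0055,-0.039,0,0]]]'

```text
time: 4.1
ee_pos: [0.5535, -0.0653, 0.1876]
tcp_rot: [180.0, -0.0, 170.7]
wrist_force: [1.5, 0.1, -1.0]
opening: 0.0123
grasp_force: 49.2
```

play_rows --steps '[[[-0.0055,-0.039,0,0],[-0.0055,-0.039,0,0],[-0.0055,-0.039,0,0],[-0.0055,-0.039,0,0],[-0.0055,-0.039,0,0]]]'

```text
time: 4.52
ee_pos: [0.549, -0.2624, 0.1876]
tcp_rot: [180.0, -0.0, 170.7]
wrist_force: [1.0, 1.2, -0.5]
opening: 0.012
grasp_force: 49.2
```

play_rows --steps '[[[0,0,0,-0.09],[0,0,0,-0.09],[0,0,0,-0.09],[0,0,0,0],[0,0,0,0]]]'

```text
time: 4.93
ee_pos: [0.5494, -0.2605, 0.1876]
tcp_rot: [180.0, -0.0, -174.0]
wrist_force: [0.8, 0.1, -0.6]
opening: 0.0123
grasp_force: 49.3
```

```bash
python3 - <<'E'
from h import *
c=cam('wrist'); cv2.imwrite('pics/w2.png',c['img']); o=bot.get_obs(); print(o['q'],o['ee_pos'],o['tcp_rot'],o['opening'],o['grasp_force'])
print(proj(c,(.548,-.343,.008)),c['xyz'],c['attitude'])
E
```

```text
[-2.53574677e+01  1.24315925e+01  1.36222023e+01  9.12248727e+01
  1.00752808e-03 -3.13288038e+01] [ 0.54952981 -0.26043066  0.18782242] [ 1.79981324e+02 -2.87433646e-02 -1.74028660e+02] 0.011845153108244364 49.27067041397095
(np.float64(245.05229852158814), np.float64(173.71492839334965)) [ 0.48253817 -0.26787503  0.33047368] [ 1.64528499e+02 -6.06793637e-02  9.59329041e+01]
```

View pics/w2.png

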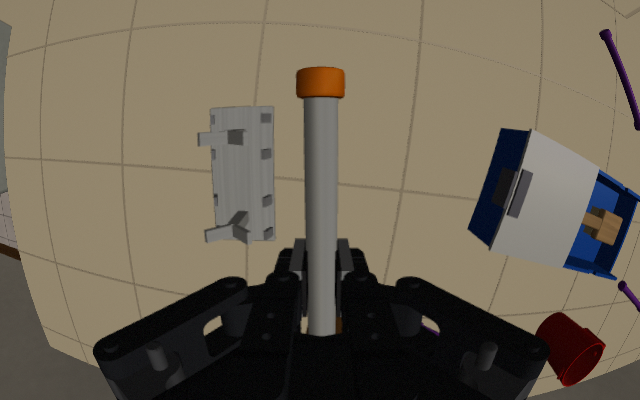

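```bash
python3 - <<'E'
from h import *
c=cam('wrist')
P=[onz(c,*q,.008)[:2] for q in [(210.5,108),(274,106.5),(275,240),(213.5,243)]]
print(np.round(P,4),'ctr',np.mean(P,0).round(4))
for a,b in [(3,0),(2,1)]:
    v=P[b]-P[a]; print(np.linalg.norm(v).round(4),np.degrees(np.arctan2(-v[1],-v[0])).round(2))
print([np.linalg.norm(P[a]-P[b]).round(4) for a,b in [(0,1),(3,2)]])
for n,q in [('scene',[(200,156.75),(216.75,167.25),(247.5,135.75)]),('side',[(327.4,340.7),(335.2,372.9),(414.5,356.5),(400.7,327.4)])]:
    cc=cam(n); p=np.array([onz(cc,*x,.008)[:2] for x in q]); print(n,p.round(4),((p[0]+p[2])/2).round(4))
for z in (.2,.207): print('cap',[onz(c,320,v,z).round(4) for v in (67,83,98)])
E
```

```text
[[ 0.4795 -0.3866]
 [ 0.4743 -0.3171]
 [ 0.621  -0.3055]
 [ 0.6341 -0.3791]] ctr [ 0.5522 -0.3471]
0.1547 2.81
0.1471 4.54
[np.float64(0.0697), np.float64(0.0747)]
scene [[ 0.625  -0.3683]
 [ 0.6203 -0.2984]
 [ 0.4729 -0.3142]] [ 0.5489 -0.3413]
side [[ 0.4737 -0.323 ]
 [ 0.4788 -0.391 ]
 [ 0.626  -0.3786]
 [ 0.6196 -0.3125]] [ 0.5499 -0.3508]
cap [array([ 0.4608, -0.2703,  0.2   ]), array([ 0.4676, -0.2696,  0.2   ]), array([ 0.474 , -0.2689,  0.2   ])]
cap [array([ 0.4619, -0.2702,  0.207 ]), array([ 0.4684, -0.2695,  0.207 ]), array([ 0.4744, -0.2689,  0.207 ])]
```

play_rows --steps '[[[0.0012,-0.017,0.012,0.02],[0.0012,-0.017,0.012,0],[0.0012,-0.017,0.016,0],[0.0012,-0.017,0.02,0],[0.0009,-0.017,0.02,0]]]'

```text
time: 5.55
ee_pos: [0.5512, -0.3477, 0.1063]
tcp_rot: [180.0, -0.0, -175.1]
wrist_force: [0.4, -0.1, -0.6]
opening: 0.0124
grasp_force: 49.3
```

play_rows --steps '[[[0,0,0,0],[0,0,0,0],[0,0,0,0],[0,0,0,0],[0,0,0,0]]]'

```text
time: 5.97
ee_pos: [0.5522, -0.3456, 0.1095]
tcp_rot: [-179.9, 0.1, -175.0]
wrist_force: [0.2, 0.2, -1.9]
opening: 0.0125
grasp_force: 49.3
```

```bash
python3 - <<'E'
from h import *
w=cam('wrist')['img']; s=cam('side')['img']
a=cv2.resize(w[40:330,140:500],None,fx=1.1,fy=1.38); b=cv2.resize(s[250:390,300:440],(400,400),interpolation=cv2.INTER_CUBIC)
cv2.imwrite('pics/w3.png',cv2.convertScaleAbs(np.hstack([a[:400],b]),alpha=1.5))
o=bot.get_obs(); print(o['ee_pos'],o['tcp_rot'])
E
```

```text
[ 0.55211385 -0.34554418  0.1093026 ] [-1.79945724e+02  7.07617639e-02 -1.74968567e+02]
```

View pics/w3.png

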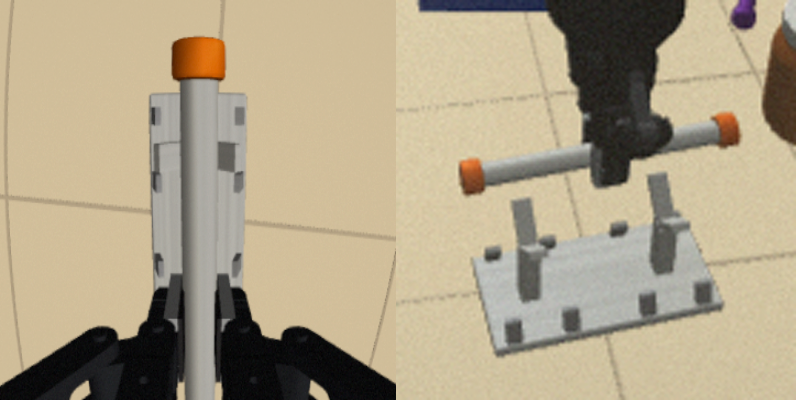

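The bar at (199,200) sits centrally over the fork pair, tips at (160,157) and (228,157), and parallel to the base. Lowering.

play_rows --steps '[[[0,0,0.014,0],[0,0,0.014,0],[0,0,0.012,0],[0,0,0.01,0],[0,0,0.007,0]]]'

```text
time: 6.48
ee_pos: [0.5515, -0.3456, 0.0505]
tcp_rot: [-180.0, -0.0, -175.0]
wrist_force: [-6.9, -8.4, 36.3]
opening: 0.0119
grasp_force: 53.7
```

play_rows --steps '[[[0,0,0.001,0],[0,0,0.001,0],[0,0,0,0],[0,0,0,0],[0,0,0,0]]]'

```text
time: 6.9
ee_pos: [0.5518, -0.3464, 0.05]
tcp_rot: [-179.9, 0.0, -175.0]
wrist_force: [-2.2, -4.5, 4.6]
opening: 0.012
grasp_force: 49.7
```

Seated at the expected height (TCP z about 0.050). Releasing and rising.

play_rows --steps '[[[0,0,0,0],[0,0,0,0],[0,0,0,0],[0,0,0,0],[0,0,0,0]]]' --gripper 0.085

```text
time: 7.32
ee_pos: [0.5517, -0.3454, 0.049]
tcp_rot: [180.0, -0.0, -175.0]
wrist_force: [-0.6, -0.3, 1.1]
opening: 0.0718
grasp_force: 0.0
```

play_rows --steps '[[[0,0,0,0],[0,0,0,0],[0,0,-0.02,0],[0,0,-0.03,0],[0,0,-0.035,0]]]'

```text
time: 7.73
ee_pos: [0.5507, -0.3451, 0.1333]
tcp_rot: [179.9, -0.2, -175.0]
wrist_force: [0.6, 0.2, 0.4]
opening: 0.0848
grasp_force: 0.0
```

play_rows --steps '[[[0,0,-0.03,0],[0,0.02,-0.02,0],[0,0.03,0,0],[0,0.035,0,0],[0,0.035,0,0]]]'

```text
time: 8.15
ee_pos: [0.541, -0.2254, 0.1846]
tcp_rot: [-180.0, 0.0, -175.1]
wrist_force: [-0.4, 0.9, 0.0]
opening: 0.085
grasp_force: 0.0
```

```bash
python3 - <<'E'
from h import *
w=cam('wrist')['img']; s=cam('side')['img']
b=cv2.resize(s[300:390,310:430],(533,400),interpolation=cv2.INTER_CUBIC)
cv2.imwrite('pics/w4.png',cv2.convertScaleAbs(np.hstack([w[:,100:360],b]),alpha=1.5))
o=bot.get_obs(); print(o['ee_pos'],o['tcp_rot'],o['q'])
E
```

```text
[ 0.54104367 -0.22245092  0.18516921] [ 1.79965022e+02  4.90687119e-02 -1.74812547e+02] [-2.23762572e+01  9.07235103e+00  9.46168687e+00  9.03620223e+01
  5.37139737e-02 -2.75637120e+01]
```

View pics/w4.png

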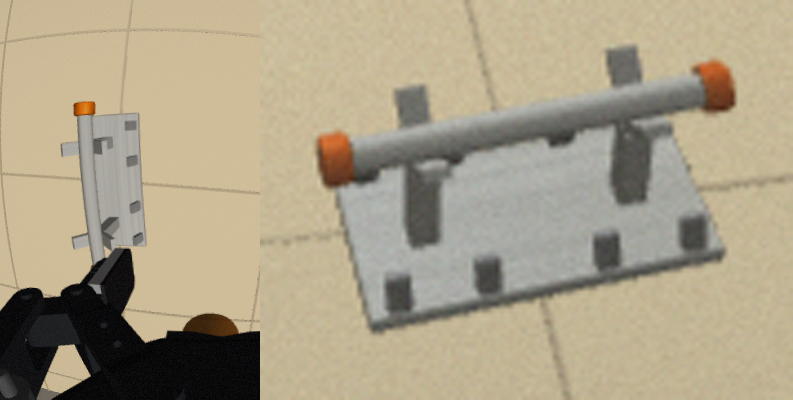

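The bar lies in both V forks, centred: the overhang past each fork in the side view is about equal (102 and 105 px). Next is the brush.

play_rows --steps '[[[-0.00575,0.0384,0,0],[-0.00575,0.0384,0,0],[-0.00575,0.0384,0,0],[-0.00575,0.0384,0,0],[-0.00575,0.0384,0,0]]]'

```text
time: 8.67
ee_pos: [0.5531, -0.0311, 0.1844]
tcp_rot: [-180.0, 0.0, -175.0]
wrist_force: [0.5, -0.2, -0.4]
opening: 0.0852
grasp_force: 0.0
```

play_rows --steps '[[[-0.00575,0.0384,0,0],[-0.00575,0.0384,0,0],[-0.00575,0.0384,0,0],[-0.00575,0.0384,0,0],[-0.00575,0.0384,0,0]]]'

```text
time: 9.08
ee_pos: [0.5651, 0.163, 0.1844]
tcp_rot: [-180.0, 0.0, -175.0]
wrist_force: [-0.2, -0.1, -0.6]
opening: 0.0848
grasp_force: 0.0
```

play_rows --steps '[[[0,0,0,0.121],[0,0,0,0.121],[0,0,0,0.121],[0,0,0,0.121],[0,0,0,0.121]]]'

```text
time: 9.5
ee_pos: [0.5653, 0.1612, 0.1842]
tcp_rot: [-180.0, 0.0, 150.0]
wrist_force: [0.2, 0.9, 0.1]
opening: 0.0857
grasp_force: 0.0
```

play_rows --steps '[[[0,0,0,0.121],[0,0,0,0.121],[0,0,0,0.121],[0,0,0,0.121],[0,0,0,0.121]]]'

```text
time: 9.92
ee_pos: [0.5654, 0.161, 0.1842]
tcp_rot: [180.0, 0.0, 115.3]
wrist_force: [-0.5, 0.2, -0.3]
opening: 0.085
grasp_force: 0.0
```

play_rows --steps '[[[0,0,0,0.121],[0,0,0,0.121],[0,0,0,0.121],[0,0,0,0.121],[0,0,0,0.121]]]'

```text
time: 10.33
ee_pos: [0.5654, 0.161, 0.1842]
tcp_rot: [180.0, 0.0, 80.6]
wrist_force: [-0.9, 0.5, 0.9]
opening: 0.0854
grasp_force: 0.0
```

```bash
python3 - <<'E'
from h import *
o=bot.get_obs(); print(o['q'],o['ee_pos'],o['tcp_rot'])
c=cam('wrist'); cv2.imwrite('pics/w5.png',cv2.convertScaleAbs(c['img'],alpha=1.4))
h=cv2.cvtColor(c['img'],cv2.COLOR_BGR2HSV)
m=cv2.inRange(h,(10,85,50),(24,255,255)); k,l,st,ce=cv2.connectedComponentsWithStats(m)
for i in range(1,k):
    if st[i,4]>300:
        print(st[i],ce[i].round(1))
        cn=cv2.findContours((l==i).astype(np.uint8),0,2)[0][0]; ap=cv2.approxPolyDP(cn,4,True)[:,0]
        if len(ap)<14:
            for q in ap: print(q,onz(c,*q,.037)[:2].round(4))
E
```

```text
[ 1.58969522e+01  9.48763186e+00  9.82806654e+00  9.03394132e+01
 -5.29989593e-03  1.15252798e+02] [0.5653572  0.16098631 0.18423544] [1.79996815e+02 4.35762467e-03 8.06441537e+01]
[ 289  151   47  146 4122] [313.1 204.3]
[293 151] [0.5458 0.202 ]
[291 210] [0.5332 0.1454]
[306 212] [0.5474 0.141 ]
[309 296] [0.5332 0.0454]
[323 296] [0.5483 0.0429]
[321 212] [0.5619 0.1386]
[335 210] [0.5758 0.1384]
[335 152] [0.5845 0.1945]
[456 372  40  28 443] [476.2 383. ]
[456 378] [ 0.7142 -0.1458]
[495 399] [ 0.7983 -0.2415]
[480 374] [ 0.7548 -0.1537]
```

View pics/w5.png

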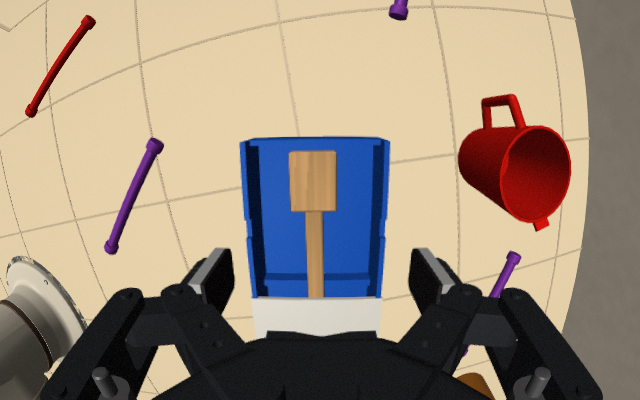

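The wrist view shows the brush head corners at (293,151), (335,152), (335,210) and (291,210), with the handle running to the cover at (316,296). The head centre is (0.560,0.170) and the axis is about 81°. Partly closing the fingers and descending.

play_rows --steps '[[[0.008,-0.0068,0.02,0],[0,0,0.02,0],[0,0,0.02,0],[0,0,0.02,0],[0,0,0.02,0]]]' --gripper 0.066 --squeeze 25

```text
time: 10.8
ee_pos: [0.5597, 0.1701, 0.0834]
tcp_rot: [180.0, -0.0, 81.2]
wrist_force: [0.2, 1.1, -0.8]
opening: 0.0659
grasp_force: 0.0
```

play_rows --steps '[[[0,0,0.02,0],[0,0,0.02,0],[0,0,0.016,0],[0,0,0.01,0],[0,0,0.005,0]]]'

```text
time: 11.22
ee_pos: [0.5591, 0.17, 0.0125]
tcp_rot: [-179.9, 0.0, 81.1]
wrist_force: [-4.1, -4.0, 30.7]
opening: 0.0658
grasp_force: 12.5
```

play_rows --steps '[[[0,0,0.003,0],[0,0,0,0],[0,0,0,0],[0,0,0,0],[0,0,0,0]]]'

```text
time: 11.63
ee_pos: [0.5607, 0.1705, 0.0126]
tcp_rot: [179.9, -0.1, 81.1]
wrist_force: [-2.3, -1.5, 9.5]
opening: 0.0661
grasp_force: 3.7
```

play_rows --steps '[[[0,0,0,0],[0,0,0,0],[0,0,0,0],[0,0,0,0],[0,0,0,0]]]' --gripper 0.03

```text
time: 12.05
ee_pos: [0.5605, 0.1704, 0.0117]
tcp_rot: [179.9, -0.0, 81.1]
wrist_force: [-1.5, -0.5, 6.6]
opening: 0.0458
grasp_force: 25.5
```

play_rows --steps '[[[0,0,0,0],[0,0,0,0],[0,0,0,0],[0,0,0,0],[0,0,0,0]]]'

```text
time: 12.47
ee_pos: [0.5605, 0.1704, 0.0117]
tcp_rot: [179.9, -0.0, 81.1]
wrist_force: [-0.8, -0.4, 6.9]
opening: 0.0454
grasp_force: 25.5
```

Gripped at 46 mm, which is the head's width. Lifting the head so the brush tilts.

play_rows --steps '[[[0,0,-0.008,0],[0,0,-0.008,0],[0,0,-0.008,0],[0,0,-0.008,0],[0,0,-0.008,0]]]'

```text
time: 12.88
ee_pos: [0.5595, 0.1702, 0.051]
tcp_rot: [-180.0, 0.0, 81.0]
wrist_force: [0.2, -1.0, -2.8]
opening: 0.0456
grasp_force: 26.1
```

play_rows --steps '[[[0,0,-0.008,0],[0,0,-0.008,0],[0,0,-0.008,0],[0,0,-0.002,0],[0,0,0,0]]]'

```text
time: 13.3
ee_pos: [0.56, 0.1706, 0.0773]
tcp_rot: [179.9, -0.1, 81.0]
wrist_force: [-0.6, 1.3, -1.5]
opening: 0.0454
grasp_force: 26.3
```

```bash
python3 - <<'E'
from h import *
o=bot.get_obs(); print(o['ee_pos'],o['opening'],o['grasp_force'],o['wrist_force'],o['torque'])
for n in ['scene','side']:
    c=cam(n); cv2.imwrite(f'pics/{n}6.png',c['img'])
    h=cv2.cvtColor(c['img'],cv2.COLOR_BGR2HSV); m=cv2.inRange(h,(10,85,50),(24,255,255)); k,l,st,ce=cv2.connectedComponentsWithStats(m)
    print(n,[(st[i].tolist()) for i in range(1,k) if st[i,4]>30], [np.round(proj(c,p),1) for p in [(.544,.059,.064),(.5706,.2098,.046),(.565,.198,.037),(.565,.198,.113)]])
E
```

```text
[0.56003142 0.17056366 0.07725282] 0.045372796238121973 26.327418386936188 [-0.56749381  1.32448793 -1.51876054] [ 0.21454157 -0.07236091  0.10143263]
scene [[0, 49, 33, 31, 511], [189, 189, 29, 33, 390], [323, 203, 19, 15, 101], [352, 218, 18, 23, 230]] [array([324. , 203.9]), array([362.7, 245.5]), array([360.1, 243. ]), array([362. , 229.1])]
side [[327, 165, 16, 39, 395], [428, 259, 36, 33, 247], [407, 313, 10, 13, 79], [323, 329, 9, 13, 88]] [array([334.9, 203.4]), array([336.5, 180.5]), array([335.3, 185.2]), array([335.1, 162.6])]
```

Geometry pins the tilt at about 22 to 24°: the handle runs under the cover edge with the grip at z about 0.096. Drawing it out along its axis with a firmer grip.

play_rows --steps '[[[0,0,0,0],[0.008,0,-0.0035,0],[0.01,0,-0.0045,0],[0.01,0,-0.0045,0],[0.01,0,-0.0045,0]]]' --squeeze 60

```text
time: 13.82
ee_pos: [0.5656, 0.2092, 0.0936]
tcp_rot: [-180.0, -0.0, 81.0]
wrist_force: [-0.4, -1.2, -3.3]
opening: 0.045
grasp_force: 65.9
```

play_rows --steps '[[[0.01,0,-0.0045,0],[0.01,0,-0.0045,0],[0.01,0,-0.0045,0],[0.01,0,-0.0045,0],[0.01,0,-0.0045,0]]]'

```text
time: 14.23
ee_pos: [0.5736, 0.2584, 0.1165]
tcp_rot: [180.0, 0.0, 81.0]
wrist_force: [0.2, -0.3, -1.0]
opening: 0.0445
grasp_force: 65.9
```

play_rows --steps '[[[0.01,0,-0.0045,0],[0.01,0,-0.0045,0],[0.01,0,-0.0045,0],[0,0,0,0],[0,0,0,0]]]'

```text
time: 14.65
ee_pos: [0.5782, 0.2874, 0.1297]
tcp_rot: [180.0, -0.0, 81.1]
wrist_force: [-0.1, -0.4, -1.9]
opening: 0.0449
grasp_force: 65.9
```

```bash
python3 - <<'E'
from h import *
o=bot.get_obs(); G=o['ee_pos']+[0,0,.018]; print(o['ee_pos'],o['opening'],o['grasp_force'])
for n in ['scene','side']:
    c=cam(n)
    h=cv2.cvtColor(c['img'],cv2.COLOR_BGR2HSV); m=cv2.inRange(h,(10,85,50),(24,255,255)); k,l,st,ce=cv2.connectedComponentsWithStats(m)
    print(n,[st[i].tolist() for i in range(1,k) if st[i,4]>30])
    for t in (0,15,23,30,45,70):
        u=np.array([.158*np.cos(np.radians(t)),.987*np.cos(np.radians(t)),np.sin(np.radians(t))])
        print(t,np.round(proj(c,G-.202*u)),np.round(proj(c,G+.03*u)),(G-.202*u).round(3))
E
```

```text
[0.57824707 0.28744697 0.12968702] 0.04487832861104057 65.92774271965027
scene [[0, 49, 33, 31, 514], [189, 189, 29, 33, 408], [334, 208, 47, 33, 293], [390, 241, 18, 24, 246]]
0 [332. 193.] [400. 256.] [0.546 0.088 0.148]
15 [334. 206.] [400. 254.] [0.547 0.095 0.095]
23 [336. 213.] [400. 253.] [0.549 0.104 0.069]
30 [339. 220.] [400. 252.] [0.551 0.115 0.047]
45 [346. 235.] [398. 249.] [0.556 0.146 0.005]
70 [364. 261.] [395. 245.] [ 0.567  0.219 -0.042]
side [[328, 132, 15, 60, 469], [428, 258, 36, 31, 207], [407, 313, 10, 13, 80], [323, 329, 8, 14, 88]]
0 [334. 170.] [335. 135.] [0.546 0.088 0.148]
15 [334. 186.] [335. 133.] [0.547 0.095 0.095]
23 [334. 193.] [335. 131.] [0.549 0.104 0.069]
30 [334. 198.] [335. 131.] [0.551 0.115 0.047]
45 [335. 204.] [335. 129.] [0.556 0.146 0.005]
70 [335. 203.] [335. 129.] [ 0.567  0.219 -0.042]
```

The tail is visible clear of the cover at scene (334,210), with a tilt of about 21°. Raising it straight up.

play_rows --steps '[[[0,0,-0.01,0],[0,0,-0.015,0],[0,0,-0.02,0],[0,0,-0.02,0],[0,0,-0.02,0]]]'

```text
time: 15.17
ee_pos: [0.5779, 0.2862, 0.2159]
tcp_rot: [180.0, -0.0, 81.0]
wrist_force: [0.4, 0.1, -0.7]
opening: 0.0444
grasp_force: 65.9
```

play_rows --steps '[[[0,0,-0.02,0],[0,0,-0.02,0],[0,0,-0.02,0],[0,0,-0.015,0],[0,0,-0.01,0]]]'

```text
time: 15.58
ee_pos: [0.5781, 0.2863, 0.3021]
tcp_rot: [179.9, -0.1, 81.0]
wrist_force: [0.8, 0.2, -1.2]
opening: 0.0446
grasp_force: 65.9
```

play_rows --steps '[[[0,0,0,0],[0,0,0,0],[0,0,0,0],[0,0,0,0],[0,0,0,0]]]'

```text
time: 16.0
ee_pos: [0.5778, 0.2867, 0.2985]
tcp_rot: [-179.9, 0.0, 81.0]
wrist_force: [-0.1, 0.2, -1.0]
opening: 0.0446
grasp_force: 65.9
```

```bash
python3 - <<'E'
from h import *
o=bot.get_obs(); G=o['ee_pos']+[0,0,.018]; print(o['ee_pos'],o['opening'],o['grasp_force'],np.abs(o['qd']).max())
for n in ['scene','side']:
    c=cam(n)
    h=cv2.cvtColor(c['img'],cv2.COLOR_BGR2HSV); m=cv2.inRange(h,(10,85,50),(24,255,255)); k,l,st,ce=cv2.connectedComponentsWithStats(m)
    print(n,[st[i].tolist() for i in range(1,k) if st[i,4]>30])
    for t in (15,20,25,30,45):
        u=np.array([.158*np.cos(np.radians(t)),.987*np.cos(np.radians(t)),np.sin(np.radians(t))])
        print(t,np.round(proj(c,G-.202*u)),np.round(proj(c,G+.03*u)),(G-.202*u).round(3))
E
```

```text
[0.57782648 0.28665915 0.2984807 ] 0.0446212653895498 65.93209147453308 0.30238743373091675
scene [[0, 49, 33, 31, 509], [334, 169, 55, 31, 360], [188, 189, 30, 33, 409], [399, 202, 22, 28, 336]]
15 [334. 167.] [412. 217.] [0.547 0.094 0.264]
20 [336. 172.] [412. 216.] [0.548 0.099 0.247]
25 [338. 178.] [412. 215.] [0.549 0.106 0.231]
30 [340. 184.] [411. 214.] [0.55  0.114 0.215]
45 [348. 202.] [410. 210.] [0.555 0.146 0.174]
side [[326, 76, 17, 57, 489], [428, 258, 19, 30, 113], [441, 272, 23, 8, 81], [407, 313, 10, 13, 79], [323, 329, 8, 13, 88]]
15 [333. 128.] [335.  78.] [0.547 0.094 0.264]
20 [334. 133.] [335.  77.] [0.548 0.099 0.247]
25 [334. 138.] [335.  76.] [0.549 0.106 0.231]
30 [334. 142.] [335.  75.] [0.55  0.114 0.215]
45 [334. 152.] [335.  74.] [0.555 0.146 0.174]
```

The tail is at z of about 0.245 and the head higher, held still. The bar's caps haven't moved. Handing in.

```bash
python3 -c "
from workcell import bot
print(bot.job_done())"
```

```text
the job is handed in; nothing more can be done
None
```

I handed the job in at about 16 s: the bar is seated and released in both rack forks, and the brush is held still in the fingers with its tail about 0.245 m above the tiles and its head higher. No verdict came back, and I did not re-measure the jar, jug and pod box.

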